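# Sweep the marble pocket stones back into their pen

### The arm

A 6-joint arm with a two-finger parallel gripper is mounted at the origin on the work surface. World frame = base frame: x ahead of the robot, y to its left, z up, the work surface at z = 0. Lengths are in m, angles in rad, forces in N, time in s.
With the tool pointing down it reaches from about 0.275 to 0.825 m from the base axis. Payload 4.9 kg.
Tool frame: the origin (TCP) lies at the centre of the arm's flange, where the gripper is bolted on; the fingertips stand 173 mm ahead of it and the grasp point (between the pads) lies 155 mm ahead of it (bot.grasp_offset is the z of the grasp point in the tool frame, in m); z points along the fingers, y is the line along which they close (so a half turn about z gives the same grasp; the last joint's range is limited). The gripper opens to 85 mm and grips with 20 to 120 N. Pads are 22 mm wide; open, the fingers measure 114 mm over their backs; the gripper's body (76 mm by 85 mm) begins 54 mm behind the grasp point. The pads swing forward as they close: fully open they stand 13 mm farther back than shut.
Start: joints at [1.083, 0.326, -0.193, 1.052, 0, 1.437], TCP at [0.191, 0.516, 0.405] pointing down, gripper open.
Joint ranges: [-2.65, 2.65], [-0.97, 1.79], [-1.3, 1.35], [-1.93, 2.1], [-1.47, 1.37], [-3.14, 3.14]. Speed limits (rad/s): [2.57, 2.57, 3.14, 3.14, 3.14, 3.14].

### API

Orientations are given as a rotation vector (axis times angle).
In Python, from station import bot gives the robot as it stands.
- The arm moves only by the tool move_arm, never from a script. Its argument "steps" is text: rows parted by semicolons, each of 5 numbers parted by spaces: the opening, from 0 (shut) to 1 (fully open), then the shift along the tool's x, y, z in m, then the turn about the tool's z in rad. In form: jaw tx ty tz turn; .... A call has 1 to 8 rows; each row shifts and turns the commanded pose from where the row before left it, along the tool's axes as they then stand; what a row does not reach is not made up. A row lasts 1/10 s, in which the tool goes at most 50 mm and 8.59 degrees, less where a joint would pass 70% of its speed; a pose out of reach is approached as far as the arm can. A call with a gripper value outside its range is refused whole. The fingers move at their own pace and stop on an object; "squeeze" is the grip in N (left out, the last holds). Time passes only in rows, so rows that do not move let the fingers close. It gives the time, the measured TCP pose, the force, the opening and the grip force at its end, in the units of the state.
- bot.state(): the state, without advancing time (a new reading comes with each control period).
- bot.camera(name): name is "scene" or "top" or "wrist"; returns (picture, depth): 384x512x3 uint8, red, green, blue; 384x512 float32, m along the optical axis (not along the pixel's ray), 0 where there is no reading.
- bot.camera_model(name): a dict with "camera_matrix" (3x3 intrinsics, pixels), "xyz" and "rotation" of the camera in the world. Camera axes: x right, y up, looking along -z (the intrinsics and any distortion apply to the point x, -y, -z); pixel columns grow to the right and rows downward; lengths in m; the calibration is good to about 2 mm. The wrist camera is an equidistant fisheye: a pixel r from the principal point sees the ray r / f radians off the axis. A picture is of the moment at which its call begins: read the wrist's pose just before it. camera_model takes no time and is no camera call; for the wrist camera it gives the pose at the moment of the call.
- bot.finish_job(): hands the job in; it is judged then, once.
The state is a dict: "clock": time; "joint_positions": joint angles; "joint_velocities": joint speeds; "joint_efforts": joint torques, N m; "ee_pos": TCP position; "tcp_rot": TCP orientation; "force": force on the tool from outside, world axes, zero at the start; "wrist_torque": the same for the moment, N m; "gripper_width": finger opening in m; "grasp_force": force on a finger pad.
Only numpy, scipy, OpenCV 4.12 (cv2) and the standard library are available. Lean on these libraries where they do the work, as an engineer would, in place of code of your own. Each camera call takes 0.05 s, during which the arm holds its last target. There are 200 camera calls.

### The job

Three round marble pocket stones have been left scattered on the slate counter: with your fingertips, sweep all three through the open mouth of the low beech pen, so that every stone lies flat and wholly inside, past the ends of the side walls. Slide them along the slate without lifting or flicking them, and leave the hare, the tower, the teapot and the whistle where they are.

Things in the scene. Friction and masses are not known exactly. Their poses are not given: they have to be found in the camera images.
- pen: Low three-sided beech pen fixed to the counter, its floor level with the slate. Origin: on the counter at the middle of the open mouth; +y points into the pen (about world +y, turned up to 0.35 rad), x along the mouth, z up. Inside x -100 to +100 mm, y 0 to 110 mm; walls 10 mm thick, 30 mm high, at both sides (starting at the mouth line y = 0) and the back. No sill.
- stone1_center (a point): Centre of pale marble pocket stone 1 of three alike: a round disc 36 mm across and 14 mm thick with eased edges, about 38 g, lying flat on the dark slate outside the pen, so this point is 7 mm above the counter. It slides freely.
- stone1: The same marble stone 1; origin at the centre of its underside, z up.
- stone2_center (a point): Centre of pale marble pocket stone 2 of three alike: a round disc 36 mm across and 14 mm thick with eased edges, about 38 g, lying flat on the dark slate outside the pen, so this point is 7 mm above the counter. It slides freely.
- stone2: The same marble stone 2; origin at the centre of its underside, z up.
- stone3_center (a point): Centre of pale marble pocket stone 3 of three alike: a round disc 36 mm across and 14 mm thick with eased edges, about 38 g, lying flat on the dark slate outside the pen, so this point is 7 mm above the counter. It slides freely.
- stone3: The same marble stone 3; origin at the centre of its underside, z up.
- hare: Bystander: dark carved bog oak hare on a 70 x 32 mm foot, 60 mm tall; origin under its centre, x towards its head. Stands beyond the work, farther from the robot.
- tower: Bystander: grey stone round tower, 52 mm across, 115 mm tall with a pointed cap; origin under its centre. Stands to the robot's right of the stones.
- teapot: Bystander: white glazed cottage teapot miniature with terracotta roof, about 62 mm across, 95 mm over spout and handle, 60 mm tall; origin under its centre. Stands beyond the work, farther from the robot.
- whistle: Bystander: blue tin penny whistle lying on the counter to the robot's right of the stones, 245 mm long, 17 mm wide, 15 mm high; its x axis runs along it towards the mouthpiece, roughly along world -x; the origin is on the counter under the tube, 100 mm from the plain end and 145 mm from the mouthpiece end.

How it is judged:
At the end, for the whole second after the job is handed in: All three stones lie flat and still on the counter inside the pen: each centre at least 18 mm (one stone radius) past the mouth line and between the three walls, its height above the counter under 12 mm and its speed under 20 mm/s (y of stone1_center in the frame of pen between 0.018 and 0.11 m and x of stone1_center in the frame of pen between -0.1 and 0.1 m and height (world z) of each of stone1_center, stone2_center, stone3_center below 0.012 m and linear speed of each of stone1, stone2, stone3 below 0.02 m/s and y of stone2_center in the frame of pen between 0.018 and 0.11 m and x of stone2_center in the frame of pen between -0.1 and 0.1 m and y of stone3_center in the frame of pen between 0.018 and 0.11 m and x of stone3_center in the frame of pen between -0.1 and 0.1 m); the robot touches nothing.
It fails at once if a stone is lifted off the counter or stood on edge (height (world z) of any of stone1_center, stone2_center, stone3_center above 0.017 m).
It fails at once if a stone is flicked (faster than 0.6 m/s) instead of slid (linear speed of any of stone1, stone2, stone3 above 0.6 m/s).
It fails at once if the hare, tower, teapot or whistle is shifted by more than 10 mm (distance of any of hare, tower, teapot, whistle from where it was at the start of the episode above 0.01 m).
It fails at once if the hare, tower or teapot is tipped (angle between any of hare, tower, teapot's own z axis and vertical above 0.35 rad).
It also fails if it takes over 69 s, if anything falls off the work surface, if the arm or the gripper's body presses on something with over 40 N, if the wrist force passes 120 N, or if a joint passes its speed limit or range.

## Working session

There is one attempt and no reset: what is moved stays moved. The work goes in short steps, Python scripts to look and compute and a tool call to move; the robot and the scene stay as the last step left them, time stands still between calls to the robot, and variables do not carry over. Pictures are saved under pics/ and viewed, at most 10 in all, crops included, and the job is handed in when it is done.

Besides the shell and the picture viewer there is one more tool, called after "Request:" as name(argument=value, ...), one argument or row to a line, values as JSON. move_arm: Moves the arm, as the interface text tells. Its arguments: {"type":"object","properties":{"steps":{"type":"string"},"squeeze":{"type":"number"}},"required":["steps"]}

```bash
mkdir -p pics; cat > h.py <<'E'
import numpy as np,cv2
from station import bot
def ray(m,u,v):
    K=np.array(m["camera_matrix"]);R=np.array(m["rotation"])
    if R.shape!=(3,3): R=cv2.Rodrigues(R.astype(float))[0]
    d=np.array([(u-K[0,2])/K[0,0],-(v-K[1,2])/K[1,1],-1.])
    return np.array(m["xyz"]),R@d
def onz(m,u,v,z):
    o,d=ray(m,u,v); return o+d*(z-o[2])/d[2]
E
python3 - <<'E'
from h import *
s=bot.state();print({k:np.round(v,3) for k,v in s.items()})
ims=[]
for n in("top","scene"):
    p,d=bot.camera(n);m=bot.camera_model(n);print(n,m)
    np.savez(f"pics/{n}0.npz",p=p,d=d)
    cv2.imwrite(f"pics/{n}0.png",cv2.resize(p[...,::-1],(800,600)))
E
```

```text
{'clock': np.float64(0.0), 'joint_positions': array([ 1.083,  0.327, -0.194,  1.052,  0.   ,  1.437]), 'joint_velocities': array([ 0.001, -0.001, -0.001,  0.001,  0.001, -0.   ]), 'joint_efforts': array([-1.0000e-03, -4.4341e+01,  2.6244e+01,  1.6000e-02, -0.0000e+00,
        0.0000e+00]), 'ee_pos': array([0.19 , 0.516, 0.404]), 'tcp_rot': array([-5.530e-01, -3.092e+00,  3.000e-03]), 'force': array([-0.046,  0.315,  0.654]), 'wrist_torque': array([ 0.005, -0.018, -0.03 ]), 'grasp_force': np.float64(0.0), 'gripper_width': np.float64(0.086)}
top {'camera_matrix': array([[418.36708335,   0.        , 254.07106393],
       [  0.        , 418.36708335, 190.82180189],
       [  0.        ,   0.        ,   1.        ]]), 'xyz': array([ 0.50025704, -0.10237853,  0.87054225]), 'rotation': array([ 0.14556444, -0.09225392, -1.57967955])}
scene {'camera_matrix': array([[434.75603021,   0.        , 253.53911377],
       [  0.        , 434.75603021, 194.09788113],
       [  0.        ,   0.        ,   1.        ]]), 'xyz': array([1.33173206, 0.18955055, 0.74665872]), 'rotation': array([0.55529133, 0.81855879, 1.82741636])}
```

View pics/top0.png

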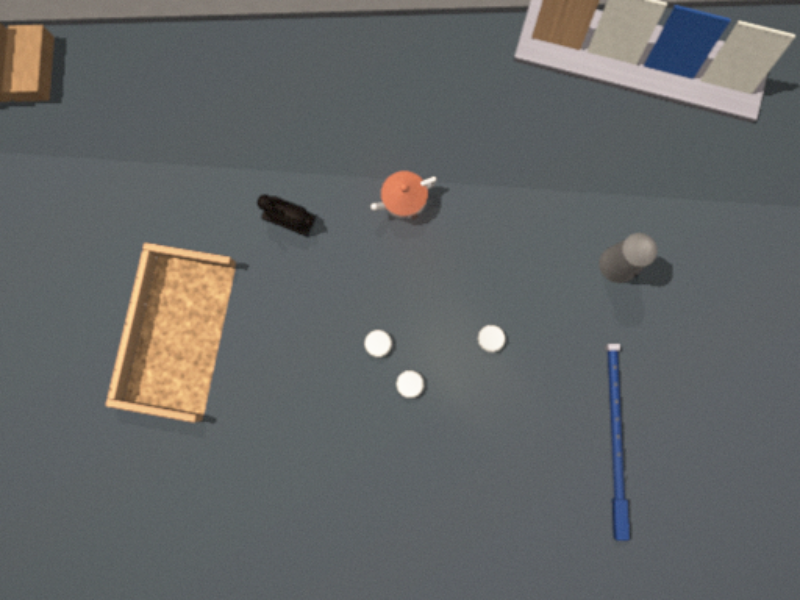

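View pics/scene0.png

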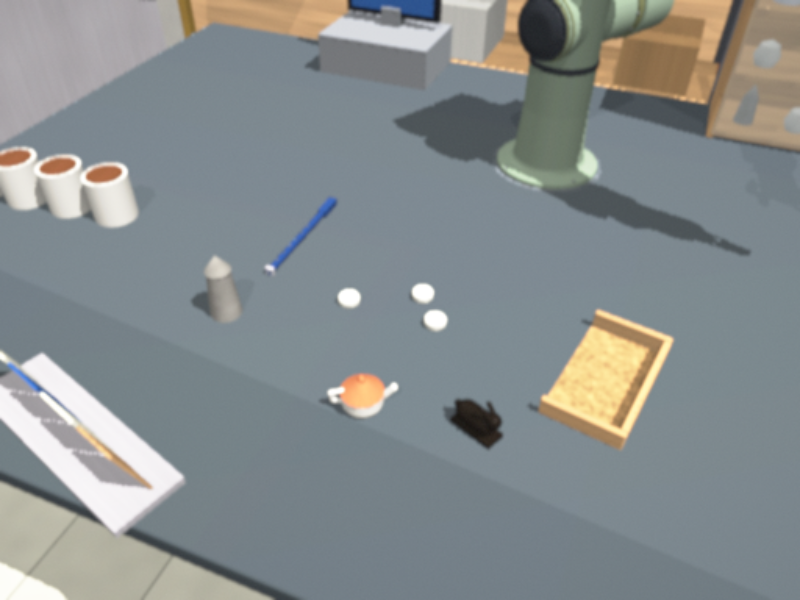

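The top view (800x600 scale) shows the stones at (378,343), (410,384) and (491,338). The pen is on the left with its mouth facing right, and its wall ends are near (234,262) and (203,416). The teapot and hare are above the stones, and the tower and whistle are to their right. The scene view agrees. Next I'll measure positions from both views.

```bash
cat >> h.py <<'E'
def stones(n,p):
    m=bot.camera_model(n)
    hsv=cv2.cvtColor(p,cv2.COLOR_RGB2HSV)
    mk=((hsv[...,1]<45)&(hsv[...,2]>165)).astype(np.uint8)
    c,l,st,ce=cv2.connectedComponentsWithStats(mk)
    r=[]
    for i in range(1,c):
        a=st[i,4]
        if 60<a<600:
            q=onz(m,*ce[i],.012)
            if .1<q[0]<.65 and -.4<q[1]<.5: r.append((a,ce[i],q))
    return r
def tri(m1,u1,m2,u2):
    o1,d1=ray(m1,*u1);o2,d2=ray(m2,*u2)
    t=np.linalg.lstsq(np.c_[d1,-d2],o2-o1,rcond=None)[0]
    a,b=o1+t[0]*d1,o2+t[1]*d2
    return (a+b)/2,np.linalg.norm(a-b)
E
python3 - <<'E'
from h import *
R={}
for n in("top","scene"):
    f=np.load(f"pics/{n}0.npz");p=f["p"];m=bot.camera_model(n)
    R[n]=stones(n,p)
    for a,c,q in R[n]: print(n,a,c.round(1),q.round(4))
    hsv=cv2.cvtColor(p,cv2.COLOR_RGB2HSV)
    mk=((hsv[...,0]>8)&(hsv[...,0]<28)&(hsv[...,1]>70)&(hsv[...,2]>110)).astype(np.uint8)
    c,l,st,ce=cv2.connectedComponentsWithStats(mk)
    for i in range(1,c):
        if st[i,4]>1500:
            q=onz(m,*ce[i],.0)
            if q[1]>.05 and .1<q[0]<.6 and q[1]<.6:
                cn=cv2.findContours((l==i).astype(np.uint8),0,2)[0][0]
                ap=cv2.approxPolyDP(cn,4,True)[:,0]
                print(n,"pen",st[i])
                for u in ap: print("  ",u,onz(m,*u,.03).round(3)[:2],onz(m,*u,0).round(3)[:2])
m1,m2=bot.camera_model("top"),bot.camera_model("scene")
for a in R["top"]:
    for b in R["scene"]:
        q,e=tri(m1,a[1],m2,b[1])
        if e<.01: print("tri",q.round(4),round(e,4))
m=m1
for n,u,z in(("hare",(287,214),.03),("teapot",(404,193),.05),("tower base",(620,268),.03),("wh tip",(614,347),.01),("wh mouth",(622,538),.01)):
    print(n,onz(m,u[0]*.64,u[1]*.64,z).round(3))
E
```

```text
top 232 [314. 216.] [ 0.5773 -0.1961  0.012 ]
top 226 [241.2 219.1] [ 0.5727 -0.0469  0.012 ]
top 237 [261.8 245.2] [ 0.5191 -0.0886  0.012 ]
top pen [  67  155   84  115 6075]
   [ 93 155] [0.709 0.261] [0.717 0.274]
   [ 67 258] [0.497 0.304] [0.497 0.319]
   [125 269] [0.474 0.185] [0.473 0.195]
   [149 168] [0.68  0.143] [0.686 0.151]
   [121 167] [0.683 0.201] [0.689 0.212]
   [146 164] [0.688 0.149] [0.695 0.158]
scene 158 [270.4 186.8] [ 0.5206 -0.0921  0.012 ]
scene 165 [223.1 190. ] [ 0.5789 -0.2001  0.012 ]
scene 178 [278.5 204.2] [ 0.5748 -0.0502  0.012 ]
scene pen [ 345  198   86   89 4169]
   [382 198] [0.474 0.184] [0.438 0.183]
   [345 263] [0.711 0.147] [0.685 0.146]
   [397 286] [0.729 0.258] [0.704 0.261]
   [430 217] [0.498 0.3  ] [0.463 0.304]
tri [ 0.5781 -0.1982  0.0116] 0.0043
tri [ 0.5734 -0.0486  0.0113] 0.0038
tri [ 0.5197 -0.0904  0.0118] 0.0038
hare [0.744 0.071 0.03 ]
teapot [ 0.764 -0.086  0.05 ]
tower base [ 0.664 -0.364  0.03 ]
wh tip [ 0.563 -0.356  0.01 ]
wh mouth [ 0.325 -0.352  0.01 ]
```

Request:
move_arm(
  steps="0.27 0 0 0 0.15;0.27 0 0 0 0.15;0.27 0 0 0 0.15;0.27 0 0 0 0.15;0.27 0 0 0 0.15;0.27 0 0 0 0.15;0.27 0 0 0 0.15;0.27 0 0 0 0.15",
)

```text
clock: 0.9
ee_pos: [0.1905, 0.5158, 0.4042]
tcp_rot: [2.209, 2.233, -0.002]
force: [0.2, 0.4, -0.5]
gripper_width: 0.0231
grasp_force: 0.0
```

```bash
cat >> h.py <<'E'
from scipy.spatial.transform import Rotation as Ro
def rel(x,y,z=None):
    s=bot.state();R=Ro.from_rotvec(s["tcp_rot"]).as_matrix();p=np.array(s["ee_pos"])
    t=np.array([x,y,p[2] if z is None else z])
    print("clk",round(s["clock"],2),"tcp",p.round(4),"heading",round(np.arctan2(R[1,0],R[0,0]),4),"w",round(s["gripper_width"],4),"j",np.round(s["joint_positions"],2))
    print("shift to",t,"=",(R.T@(t-p)).round(4))
E
python3 -c "
from h import *
rel(.517,-.155,.26)"
```

```text
clk 0.9 tcp [0.1905 0.5158 0.4042] heading 1.5817 w 0.0231 j [ 1.08  0.33 -0.19  1.05 -0.    2.64]
shift to [ 0.517 -0.155  0.26 ] = [-0.6742  0.3193  0.1447]
```

Request:
move_arm(
  steps="0.27 -0.042 0.02 0 0;0.27 -0.042 0.02 0 0;0.27 -0.042 0.02 0 0;0.27 -0.042 0.02 0 0;0.27 -0.042 0.02 0 0;0.27 -0.042 0.02 0 0;0.27 -0.042 0.02 0 0;0.27 -0.042 0.02 0 0",
)

```text
clock: 1.7
ee_pos: [0.3565, 0.181, 0.4046]
tcp_rot: [-2.202, -2.241, -0.0]
force: [1.5, -0.2, 0.3]
gripper_width: 0.0229
grasp_force: 0.0
```

Request:
move_arm(
  steps="0.27 -0.042 0.02 0 0;0.27 -0.042 0.02 0 0;0.27 -0.042 0.02 0 0;0.27 -0.042 0.02 0.02 0;0.27 -0.042 0.02 0.03 0;0.27 -0.042 0.02 0.03 0;0.27 -0.042 0.02 0.03 0;0.27 -0.042 0.02 0.03 0",
)

```text
clock: 2.5
ee_pos: [0.5139, -0.1356, 0.2751]
tcp_rot: [-2.203, -2.239, -0.0]
force: [-0.1, 0.1, 0.0]
gripper_width: 0.023
grasp_force: 0.0
```

```bash
python3 -c "
from h import *
rel(.517,-.155,.2)"
```

```text
clk 2.5 tcp [ 0.5139 -0.1356  0.2751] heading 1.5874 w 0.023 j [-0.4   0.42 -0.42  0.73  0.    1.16]
shift to [ 0.517 -0.155  0.2  ] = [-0.0195  0.0028  0.0751]
```

Request:
move_arm(
  steps="0.27 0 0 0.03 0.065;0.27 0 0 0.03 0",
)

```text
clock: 2.7
ee_pos: [0.5139, -0.1354, 0.2149]
tcp_rot: [-2.278, -2.163, -0.0]
force: [0.1, 0.4, 0.2]
gripper_width: 0.0229
grasp_force: 0.0
```

```bash
python3 - <<'E'
from h import *
rel(.517,-.145,.182)
p,_=bot.camera("wrist");cv2.imwrite("pics/w1.png",p[...,::-1])
E
```

```text
clk 2.7 tcp [ 0.5139 -0.1354  0.2149] heading 1.5193 w 0.0229 j [-0.4   0.5  -0.48  0.59  0.    1.23]
shift to [ 0.517 -0.145  0.182] = [-0.0095  0.0036  0.0329]
```

View pics/w1.png

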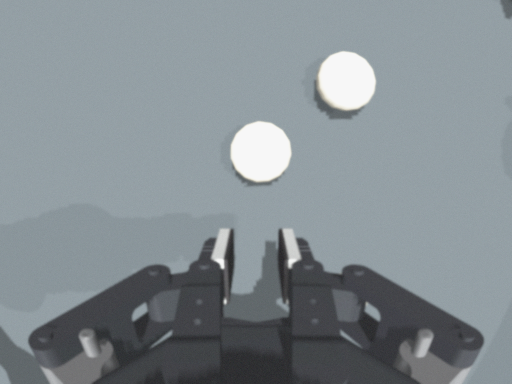

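The wrist view shows stone B at (261,151), centred ahead of the fingers, and stone A at (346,81) to the right. I'll lower behind B, watching the force to find the surface.

Request:
move_arm(
  steps="0.27 -0.009 0.003 0.02 0;0.27 0 0 0.015 0;0.27 0 0 0.003 0;0.27 0 0 0 0",
)

```text
clock: 3.15
ee_pos: [0.516, -0.1427, 0.1786]
tcp_rot: [-2.273, -2.167, 0.001]
force: [0.3, 0.3, 0.1]
gripper_width: 0.0233
grasp_force: 0.0
```

Request:
move_arm(
  steps="0.27 0 0 0.002 0;0.27 0 0 0 0",
)

```text
clock: 3.35
ee_pos: [0.5165, -0.143, 0.1773]
tcp_rot: [2.273, 2.167, 0.001]
force: [-0.5, 0.9, 0.7]
gripper_width: 0.0232
grasp_force: 0.0
```

Request:
move_arm(
  steps="0.27 0 0 0.002 0;0.27 0 0 0.001 0;0.27 0 0 0 0",
)

```text
clock: 3.65
ee_pos: [0.5162, -0.143, 0.1736]
tcp_rot: [2.274, 2.168, 0.0]
force: [0.4, -0.4, 0.2]
gripper_width: 0.0231
grasp_force: 0.0
```

Request:
move_arm(
  steps="0.27 0 0 0.002 0;0.27 0 0 0 0",
)

```text
clock: 3.85
ee_pos: [0.5162, -0.143, 0.1734]
tcp_rot: [2.274, 2.167, 0.0]
force: [-5.2, 2.8, 18.2]
gripper_width: 0.0232
grasp_force: 9.3
```

Request:
move_arm(
  steps="0.27 0 0 0.002 0;0.27 0 0 0 0",
)

```text
clock: 4.05
ee_pos: [0.5162, -0.1429, 0.1733]
tcp_rot: [2.273, 2.167, 0.0]
force: [-10.1, 4.3, 37.8]
gripper_width: 0.0231
grasp_force: 18.7
```

Request:
move_arm(
  steps="0.27 0 0 -0.008 0;0.27 0.012 0 0 0;0.27 0.012 0 0 0;0.27 0.015 0 0 0;0.27 0.018 0 0 0;0.27 0.018 0 0 0;0.27 0.018 0 0 0;0.27 0.018 0 0 0",
)

```text
clock: 4.85
ee_pos: [0.5212, -0.0302, 0.1769]
tcp_rot: [-2.272, -2.168, 0.001]
force: [0.3, -0.8, 1.1]
gripper_width: 0.0232
grasp_force: 0.4
```

```bash
python3 - <<'E'
from h import *
rel(.535,.225,.178)
p,_=bot.camera("wrist");cv2.imwrite("pics/w2.png",p[...,::-1])
E
```

```text
clk 4.85 tcp [ 0.5212 -0.0302  0.1769] heading 1.5238 w 0.0232 j [-0.2   0.55 -0.53  0.5  -0.    1.42]
shift to [0.535 0.225 0.178] = [ 0.2556  0.0018 -0.0011]
```

View pics/w2.png

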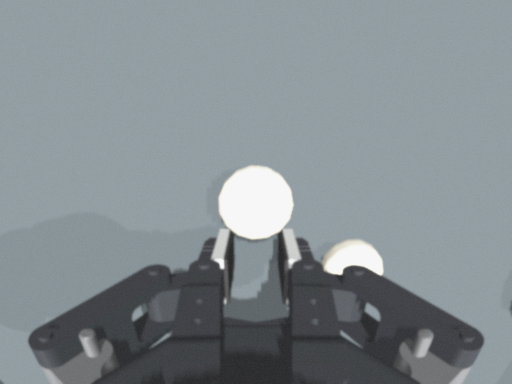

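Stone B sits in the cradle at (256,203), and stone A at (352,265) was passed without being touched. I'll keep pushing.

Request:
move_arm(
  steps="0.27 0.018 0 0 0;0.27 0.018 0 0 0;0.27 0.018 0 0 0;0.27 0.018 0 0 0;0.27 0.018 0 0 0;0.27 0.018 0 0 0;0.27 0.018 0 0 0;0.27 0.018 0 0 0",
)

```text
clock: 5.7
ee_pos: [0.5277, 0.1132, 0.1768]
tcp_rot: [-2.272, -2.168, 0.002]
force: [0.5, -0.1, -0.0]
gripper_width: 0.0234
grasp_force: 0.2
```

Request:
move_arm(
  steps="0.27 0.018 0 0 0;0.27 0.018 0 0 0;0.27 0.018 0 0 0;0.27 0.018 0 0 0;0.27 0.016 0 0 0;0.27 0.012 0 0 0;0.27 0.007 0 0 0;0.27 0 0 0 0",
)

```text
clock: 6.5
ee_pos: [0.5334, 0.2194, 0.1774]
tcp_rot: [-2.273, -2.169, 0.0]
force: [0.2, -0.4, 0.7]
gripper_width: 0.0231
grasp_force: 0.0
```

```bash
python3 - <<'E'
from h import *
rel(.535,.225,.178)
p,_=bot.camera("wrist");w=p
p,_=bot.camera("top")
for r in stones("top",p):print(r)
cv2.imwrite("pics/w3.png",np.hstack([w,p])[:,:,::-1][:, ::1].copy() if 0 else cv2.resize(np.hstack([w,p])[...,::-1],(800,300)))
E
```

```text
clk 6.5 tcp [0.5334 0.2194 0.1774] heading 1.5241 w 0.0231 j [ 0.26  0.62 -0.38  0.57  0.    1.88]
shift to [0.535 0.225 0.178] = [ 0.0056  0.0013 -0.0006]
(np.int32(239), array([314.0167364, 216.0125523]), array([ 0.57724868, -0.1961774 ,  0.012     ]))
(np.int32(237), array([241.35443038, 219.07594937]), array([ 0.57284863, -0.04710159,  0.012     ]))
```

View pics/w3.png

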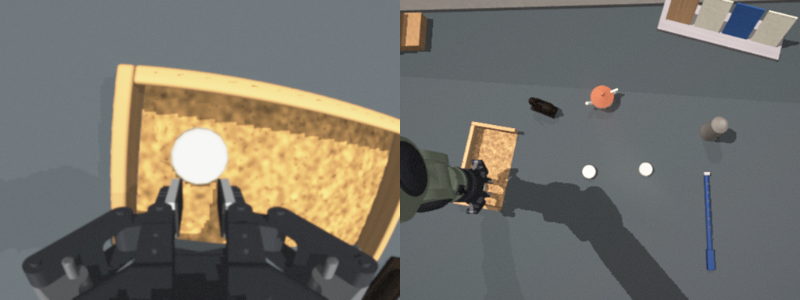

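Stone B lies inside the pen, left of centre, at about pen (-60, 69) mm. Stones A and C are undisturbed. Next I'll retreat and go round behind A.

Request:
move_arm(
  steps="0.27 -0.015 0 0 0;0.27 0 0 -0.04 0;0.27 0 0 -0.04 0.1;0.27 0 0 0 0.09;0.27 -0.04 0 0 0;0.27 -0.04 0 0 0;0.27 -0.04 0 0 0;0.27 -0.04 0 0 0",
)

```text
clock: 7.4
ee_pos: [0.4941, 0.0454, 0.2576]
tcp_rot: [2.47, 1.94, -0.001]
force: [0.8, -0.6, -1.3]
gripper_width: 0.0226
grasp_force: 0.0
```

```bash
python3 - <<'E'
from h import *
rel(.559,-.1035,.178)
E
```

```text
clk 7.4 tcp [0.4941 0.0454 0.2576] heading 1.3316 w 0.0226 j [-0.06  0.38 -0.53  0.65 -0.    1.75]
shift to [ 0.559  -0.1035  0.178 ] = [-0.1292  0.0984  0.0797]
```

Request:
move_arm(
  steps="0.27 -0.032 0.025 0 0;0.27 -0.032 0.025 0 0;0.27 -0.032 0.024 0 0;0.27 -0.033 0.024 0 0;0.27 0 0 0.03 0;0.27 0 0 0.03 0;0.27 0 0 0 0",
)

```text
clock: 8.1
ee_pos: [0.557, -0.1016, 0.194]
tcp_rot: [-2.467, -1.935, 0.007]
force: [-1.1, 0.4, -0.8]
gripper_width: 0.0234
grasp_force: 0.0
```

```bash
python3 - <<'E'
from h import *
rel(.559,-.1035,.178)
E
```

```text
clk 8.1 tcp [ 0.557  -0.1016  0.194 ] heading 1.33 w 0.0234 j [-0.31  0.58 -0.39  0.6  -0.    1.5 ]
shift to [ 0.559  -0.1035  0.178 ] = [-0.0014  0.0025  0.016 ]
```

Request:
move_arm(
  steps="0.27 0 0.002 0.011 0;0.27 0 0 0.005 0;0.27 0.012 0 0 0;0.27 0.012 0 0 0;0.27 0.014 0 0 0;0.27 0.018 0 0 0;0.27 0.018 0 0 0;0.27 0.018 0 0 0",
)

```text
clock: 8.9
ee_pos: [0.5841, -0.0094, 0.1823]
tcp_rot: [2.467, 1.943, 0.001]
force: [0.2, -0.5, 0.4]
gripper_width: 0.0227
grasp_force: 0.4
```

Request:
move_arm(
  steps="0.27 0.018 0 0 0;0.27 0.018 0 0 0;0.27 0.018 0 0 0;0.27 0.018 0 0 0;0.27 0.018 0 0 0;0.27 0.018 0 0 0;0.27 0.018 0 0 0;0.27 0.018 0 0 0",
)

```text
clock: 9.7
ee_pos: [0.618, 0.1298, 0.1819]
tcp_rot: [2.469, 1.941, -0.0]
force: [-0.4, -2.1, 4.6]
gripper_width: 0.0234
grasp_force: 2.1
```

```bash
python3 - <<'E'
from h import *
rel(.633,.202,.178)
p,_=bot.camera("wrist");w=p
p,_=bot.camera("top")
for r in stones("top",p):print(r)
cv2.imwrite("pics/w4.png",cv2.resize(np.hstack([w,p])[...,::-1],(800,300)))
E
```

```text
clk 9.7 tcp [0.618  0.1298 0.1819] heading 1.3326 w 0.0234 j [ 0.09  0.69 -0.22  0.67 -0.    1.9 ]
shift to [0.633 0.202 0.178] = [ 0.0737 -0.0025  0.0038]
(np.int32(215), array([314.74418605, 215.68837209]), array([ 0.57789485, -0.19768139,  0.012     ]))
(np.int32(225), array([ 99.79111111, 239.50222222]), array([0.53427193, 0.24621254, 0.012     ]))
```

View pics/w4.png

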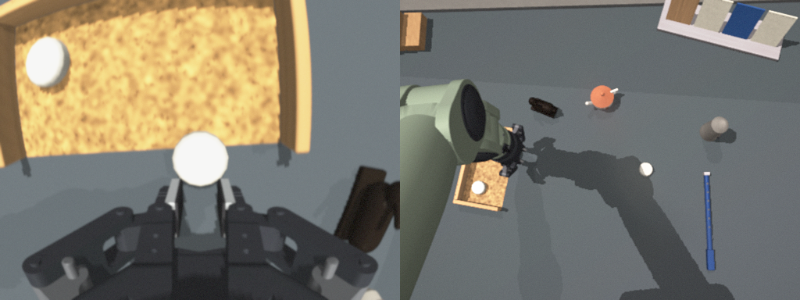

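Stone A is cradled at the mouth, well left of the right wall end. Stone B is inside and hasn't moved. The tips are about 4 mm too high, so I'll back off, lower, and finish the push.

Request:
move_arm(
  steps="0.27 -0.01 0 0 0;0.27 0 0 0.004 0;0.27 0.008 0 0 0;0.27 0.012 0 0 0;0.27 0.016 0 0 0;0.27 0.016 0 0 0;0.27 0.016 0 0 0;0.27 0.01 0 0 0",
)

```text
clock: 10.6
ee_pos: [0.6339, 0.1969, 0.1776]
tcp_rot: [2.468, 1.944, 0.001]
force: [-0.1, 0.4, 0.3]
gripper_width: 0.023
grasp_force: 0.1
```

Request:
move_arm(
  steps="0.27 0.005 0 0 0;0.27 0 0 0 0;0.27 -0.015 0 0 0;0.27 -0.01 0 -0.04 0;0.27 0 0 -0.04 0;0.27 -0.04 0 0 0;0.27 -0.04 0 0 0;0.27 -0.04 0 0 0",
)

```text
clock: 11.4
ee_pos: [0.5995, 0.0559, 0.2581]
tcp_rot: [2.47, 1.941, -0.0]
force: [1.0, -1.2, -1.4]
gripper_width: 0.023
grasp_force: 0.0
```

```bash
python3 - <<'E'
from h import *
rel(.575,-.265,.26)
p,_=bot.camera("top")
for r in stones("top",p):print(r)
p,_=bot.camera("scene")
for r in stones("scene",p):print(r)
E
```

```text
clk 11.4 tcp [0.5995 0.0559 0.2581] heading 1.332 w 0.023 j [-0.03  0.55 -0.24  0.78 -0.    1.78]
shift to [ 0.575 -0.265  0.26 ] = [-0.3176  0.0521 -0.0017]
(np.int32(191), array([314.69109948, 216.01570681]), array([ 0.5772245 , -0.19755205,  0.012     ]))
(np.int32(119), array([222.76470588, 190.23529412]), array([ 0.58027488, -0.20050412,  0.012     ]))
(np.int32(178), array([401.46629213, 226.7247191 ]), array([0.53687225, 0.24362062, 0.012     ]))
(np.int32(211), array([385.18483412, 256.47867299]), array([0.64357203, 0.22359634, 0.012     ]))
```

Stone A is inside at pen (+49, 68) mm. On to stone C.

Request:
move_arm(
  steps="0.27 -0.04 0.006 0 0;0.27 -0.04 0.006 0 0;0.27 -0.04 0.007 0 0;0.27 -0.04 0.007 0 0;0.27 -0.04 0.007 0 0;0.27 -0.04 0.007 0 0;0.27 -0.04 0.006 0 0;0.27 -0.026 0.006 0 0",
)

```text
clock: 12.3
ee_pos: [0.5776, -0.2545, 0.2576]
tcp_rot: [2.472, 1.938, -0.001]
force: [0.0, 0.5, -0.7]
gripper_width: 0.0231
grasp_force: 0.0
```

Request:
move_arm(
  steps="0.27 0 0 0 -0.11;0.27 0 0 0 -0.105;0.27 0 0 0.03 0;0.27 0 0 0 0",
)

```text
clock: 12.7
ee_pos: [0.5766, -0.2509, 0.2244]
tcp_rot: [-2.244, -2.19, 0.003]
force: [-1.4, 0.3, -0.3]
gripper_width: 0.0226
grasp_force: 0.0
```

```bash
python3 - <<'E'
from h import *
rel(.5765,-.2535,.1775)
E
```

```text
clk 12.7 tcp [ 0.5766 -0.2509  0.2244] heading 1.5463 w 0.0226 j [-0.53  0.63 -0.19  0.75 -0.    1.07]
shift to [ 0.5765 -0.2535  0.1775] = [-0.0027  0.0002  0.0469]
```

Request:
move_arm(
  steps="0.27 0 0 0.03 0;0.27 0 0 0.012 0;0.27 0 0 0.005 0;0.27 0 0 0 0",
)

```text
clock: 13.1
ee_pos: [0.5787, -0.251, 0.1804]
tcp_rot: [-2.246, -2.195, 0.001]
force: [1.3, 0.4, 0.1]
gripper_width: 0.023
grasp_force: 0.0
```

```bash
python3 - <<'E'
from h import *
rel(.587,.201,.1775)
E
```

```text
clk 13.1 tcp [ 0.5787 -0.251   0.1804] heading 1.5476 w 0.023 j [-0.53  0.69 -0.22  0.66 -0.    1.07]
shift to [0.587  0.201  0.1775] = [ 0.4521 -0.0021  0.0031]
```

Request:
move_arm(
  steps="0.27 0 0.002 0.003 0;0.27 0.012 0 0 0;0.27 0.012 0 0 0;0.27 0.014 0 0 0;0.27 0.018 0 0 0;0.27 0.018 0 0 0;0.27 0.018 0 0 0;0.27 0.018 0 0 0",
)

```text
clock: 13.9
ee_pos: [0.5835, -0.1392, 0.1777]
tcp_rot: [2.246, 2.196, -0.0]
force: [0.4, -0.9, 0.6]
gripper_width: 0.023
grasp_force: 0.4
```

Request:
move_arm(
  steps="0.27 0.018 0 0 0;0.27 0.018 0 0 0;0.27 0.018 0 0 0;0.27 0.018 0 0 0;0.27 0.018 0 0 0;0.27 0.018 0 0 0;0.27 0.018 0 0 0;0.27 0.018 0 0 0",
)

```text
clock: 14.7
ee_pos: [0.5867, 0.0042, 0.1775]
tcp_rot: [-2.247, -2.196, 0.0]
force: [0.5, -0.2, 0.5]
gripper_width: 0.023
grasp_force: 0.4
```

```bash
python3 - <<'E'
from h import *
rel(.587,.201,.1775)
p,_=bot.camera("wrist");w=p
p,_=bot.camera("top")
cv2.imwrite("pics/w5.png",cv2.resize(np.hstack([w,p])[...,::-1],(800,300)))
E
```

```text
clk 14.7 tcp [0.5867 0.0042 0.1775] heading 1.5477 w 0.023 j [-0.12  0.63 -0.35  0.59 -0.    1.48]
shift to [0.587  0.201  0.1775] = [ 0.1967 -0.0042  0.    ]
```

View pics/w5.png

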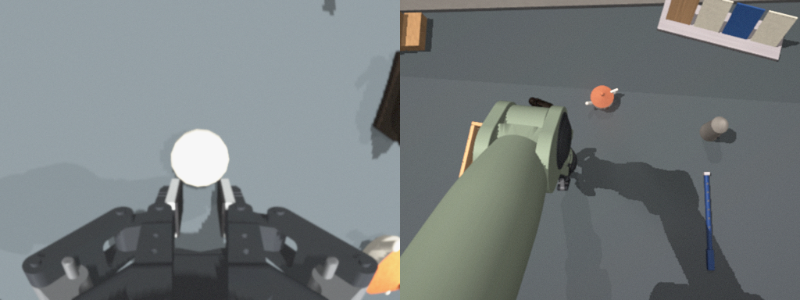

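Stone C is cradled at (200,157) in the left half of the picture and nothing else has moved. I'll finish the push.

Request:
move_arm(
  steps="0.27 0.018 -0.001 0 0;0.27 0.018 -0.001 0 0;0.27 0.018 -0.001 0 0;0.27 0.018 0 0 0;0.27 0.018 0 0 0;0.27 0.018 0 0 0;0.27 0.018 0 0 0;0.27 0.018 0 0 0",
)

```text
clock: 15.6
ee_pos: [0.5871, 0.1473, 0.1774]
tcp_rot: [2.248, 2.195, -0.001]
force: [0.8, -0.6, 0.5]
gripper_width: 0.0229
grasp_force: 0.2
```

Request:
move_arm(
  steps="0.27 0.016 0 0 0;0.27 0.014 0 0 0;0.27 0.01 0 0 0;0.27 0.005 0 0 0;0.27 0 0 0 0;0.27 -0.015 0 0 0;0.27 -0.01 0 -0.04 0;0.27 0 0 -0.04 0",
)

```text
clock: 16.4
ee_pos: [0.5867, 0.1639, 0.2568]
tcp_rot: [-2.249, -2.191, 0.007]
force: [1.1, 0.3, 0.3]
gripper_width: 0.0226
grasp_force: 0.0
```

Request:
move_arm(
  steps="0.27 -0.04 0 -0.03 0;0.27 -0.04 0 -0.03 0;0.27 -0.04 0 -0.03 0;0.27 -0.04 0.03 0 0;0.27 -0.04 0.03 0 0;0.27 -0.03 0.03 0 0;0.27 0 0 0 0",
)

```text
clock: 17.1
ee_pos: [0.6741, -0.0718, 0.3469]
tcp_rot: [2.253, 2.185, -0.0]
force: [-0.2, 0.9, -0.5]
gripper_width: 0.023
grasp_force: 0.0
```

```bash
python3 - <<'E'
from h import *
rel(.587,.201,.1775)
M=np.array([.582,.166]);ex=np.array([.982,-.19]);ey=np.array([.19,.982])
P=[]
for n in("top","scene"):
    p,_=bot.camera(n);P.append(p)
    for r in stones(n,p):print(n,r[2].round(3),"pen",((r[2][:2]-M)@ex).round(3),((r[2][:2]-M)@ey).round(3))
cv2.imwrite("pics/w6.png",cv2.resize(np.hstack(P)[...,::-1],(800,300)))
E
```

```text
clk 17.1 tcp [ 0.6741 -0.0718  0.3469] heading 1.5405 w 0.023 j [-0.21  0.6   0.1   1.06 -0.    1.39]
shift to [0.587  0.201  0.1775] = [ 0.2704 -0.0957  0.1686]
top [0.616 0.244 0.012] pen 0.018 0.083
top [0.542 0.272 0.012] pen -0.059 0.097
top [0.504 0.281 0.012] pen -0.098 0.098
top [0.462 0.298 0.012] pen -0.143 0.107
top [0.408 0.318 0.012] pen -0.2 0.116
scene [0.537 0.244 0.012] pen -0.059 0.068
scene [0.591 0.216 0.012] pen -0.0 0.051
scene [0.644 0.224 0.012] pen 0.05 0.068
```

View pics/w6.png

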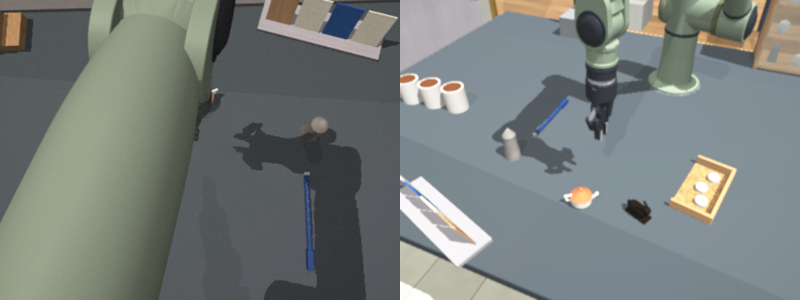

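The scene view shows all three stones lying flat in the pen, 51–68 mm past the mouth. The bystanders haven't moved, the arm is clear, and the top view is blocked by the arm. I'm handing the job in.

```bash
python3 -c "
from station import bot
print(bot.finish_job())"
```

```text
the job is handed in; nothing more can be done
None
```

All three stones were slid into the pen and lie flat inside, 51–68 mm past the mouth line in the last scene image; nothing else appears to have moved, and I handed the job in at about 17 s, with no verdict returned.

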